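# Show the chocolate lid to the inspection camera

## Robot

A 7-joint arm with a two-finger parallel gripper is mounted at the origin on the work surface. World frame = base frame: x ahead of the robot, y to its left, z up, the work surface at z = 0. Lengths are in m, angles in rad, forces in N, time in s.
With the tool pointing down it reaches from about 0.425 to 1.025 m from the base axis. Payload 3.6 kg.
Tool frame: the origin (TCP) lies midway between the tips of the shut fingers; the grasp point (between the pads) lies 19 mm behind it; z points along the fingers, y is the line along which they close (so a half turn about z gives the same grasp; the last joint's range is limited). The gripper opens to 85 mm and grips with 20 to 120 N. Pads are 22 mm wide; open, the fingers measure 114 mm over their backs; the gripper's body (76 mm by 85 mm) begins 54 mm behind the grasp point. The pads swing forward as they close: fully open they stand 13 mm farther back than shut.
Start: joints at [1.147, 0.591, 0.048, 1.609, -0.033, 0.943, -0.034], TCP at [0.235, -0.686, 0.231] pointing down, gripper open.
Joint ranges: [-2.69, 2.69], [-0.47, 2.24], [-1.27, 1.36], [0.19, 2.51], [-1.53, 4.68], [0.08, 2.07], [-3.09, 3.09]. Speed limits (rad/s): [2.57, 2.57, 3.14, 3.14, 3.14, 3.14, 3.14].

## Interface

Orientations are given as a rotation vector (axis times angle).
In Python, from bench import telemetry, vision, r gives the robot as it stands.
- The arm moves only by the tool carry_out, never from a script. Its argument "rows" is a list of rows, each a list of 7 numbers: the turn, a rotation vector about the tool's x, y, z in units of 180 degrees (1.0 is 180 degrees), then the shift along the tool's x, y, z in units of 800 mm (1.0 is 800 mm), then the opening, from 0 (shut) to 1 (fully open). In form: [[rx, ry, rz, tx, ty, tz, grip], ...]. A call has 1 to 12 rows; each row is the pose to reach, as a shift and turn from the pose commanded when the call began, along the tool's axes at that moment, turning the shorter way round; what a row does not reach only later rows make up. A row lasts 1/12 s, in which the tool goes at most 41.7 mm and 7.16 degrees, less where a joint would pass 70% of its speed; a pose out of reach is approached as far as the arm can. A call with a number of a shift or a turn outside -1 to 1 is refused whole. A call with a gripper value outside its range is refused whole. The fingers move at their own pace and stop on an object; the grip force is fixed at half the most. Time passes only in rows, so rows that repeat a pose let the fingers close. It gives the time, the measured TCP pose, the force, the opening and the grip force at its end, in the units of the state.
- telemetry.get_obs(): the state, without advancing time (a new reading comes with each control period).
- vision.get_image(name): name is "scene" or "top"; returns a dict with "frame" (400x640x3 uint8, blue, green, red), "z_map" (400x640 float32, m along the optical axis (not along the pixel's ray), 0 where there is no reading), "camera_matrix" (3x3 intrinsics, pixels), "eye" and "attitude" of the camera in the world. Camera axes: x right, y up, looking along -z (the intrinsics and any distortion apply to the point x, -y, -z); pixel columns grow to the right and rows downward; lengths in m; the calibration is good to about 2 mm. A picture is of the moment at which its call begins.
- r.close_job(): hands the job in; it is judged then, once.
Trained networks look in a picture, given as the dict that the camera call returned (one of the last four; its "shot" number tells which), for a name from the list of things; names that differ only in an ending like _2 or _b are one class to them, and where a whole thing is asked for, a point or a joint stands for the part that bears it (a point fixed in the world has none). Each returns a list of dicts, best first, with "confidence" (0 to 1); they miss things now and then, are a little off and sometimes report something else, mostly with a low value. They report only what shows in the picture. A call takes as long as a camera call. They do not tell look-alikes from the thing itself.
- vision.cut_out(target, picture): "mask" (400x640 bool, what is visible of it) and "uv" ([column, row] in pixels, amid what is visible of it).
- vision.mark_of(target, picture): "uv" ([column, row] in pixels: a listed point, or the origin of a listed thing).
The state is a dict: "t": time; "joint_pos": joint angles; "qvel": joint speeds; "effort": joint torques, N m; "tcp_pos": TCP position; "orientation": TCP orientation; "ft_force": force on the tool from outside, world axes, zero at the start; "torque": the same for the moment, N m; "width": opening from 0.0 (shut) to 1.0 (fully open); "grasp_force": force on a finger pad.
Only numpy, scipy, OpenCV 4.12 (cv2) and the standard library are available. Lean on these libraries where they do the work, as an engineer would, in place of code of your own. Each camera call takes 0.05 s, during which the arm holds its last target. There are 200 camera calls.

## Task

Lift the lid off the tallest of the three chocolate pots by its bar and hold it still in the air in front of the inspection camera, its inner face (the side that sat in the pot) turned squarely to the lens, centred on the line of sight and 120 mm from the lens. Finish while still holding it there: do not put it down or let go. Do not bump the camera, and leave the pots, the other two lids and everything else on the counter where they are.

Things in the scene. Friction and masses are not known exactly. Their poses are not given: they have to be found in the camera images.
- tall_pot: the tallest of three round, bulging pots of dark chocolate, filled to 12 mm below the rim, 110 mm high without its lid, 102 mm at the widest, rim 88 mm across outside and 76 mm inside; stands loose on the marble (0.85 kg). Origin: centre of its underside, z up.
- tall_lid: lid on the tallest pot (three alike, dark chocolate, 0.1 kg): disc 92 mm across, 8 thick; below it a boss 64 mm across, 7 deep, loose in the pot's mouth; on top a straight grip bar 46 mm long (x), 16 thick (y), 30 high, flat upright sides. Origin: centre of the disc's underside, at rim height; z out of the top, x along the bar, bar's top 38 mm above the origin. Yaw random.
- middle_pot: the middle-height of three round, bulging pots of dark chocolate, filled to 12 mm below the rim, 85 mm high without its lid, 102 mm at the widest, rim 88 mm across outside and 76 mm inside; stands loose on the marble (0.65 kg). Origin: centre of its underside, z up.
- middle_lid: lid on the middle-height pot (three alike, dark chocolate, 0.1 kg): disc 92 mm across, 8 thick; below it a boss 64 mm across, 7 deep, loose in the pot's mouth; on top a straight grip bar 46 mm long (x), 16 thick (y), 30 high, flat upright sides. Origin: centre of the disc's underside, at rim height; z out of the top, x along the bar, bar's top 38 mm above the origin. Yaw random.
- low_pot: the lowest of three round, bulging pots of dark chocolate, filled to 12 mm below the rim, 60 mm high without its lid, 102 mm at the widest, rim 88 mm across outside and 76 mm inside; stands loose on the marble (0.45 kg). Origin: centre of its underside, z up.
- low_lid: lid on the lowest pot (three alike, dark chocolate, 0.1 kg): disc 92 mm across, 8 thick; below it a boss 64 mm across, 7 deep, loose in the pot's mouth; on top a straight grip bar 46 mm long (x), 16 thick (y), 30 high, flat upright sides. Origin: centre of the disc's underside, at rim height; z out of the top, x along the bar, bar's top 38 mm above the origin. Yaw random.
- tall_lid_bar (a point): middle of the grip bar of the tallest pot's lid, 23 mm above the lid's origin
- tall_lid_face (a point): centre of the inner face (bottom of the boss) of the tallest pot's lid, 7 mm below the lid's origin
- stand: fixed stand of the inspection camera: steel foot 110 x 120 x 12 mm with a short post, beyond the pots, facing roughly towards the robot. Origin: centre of the foot's underside; the lens looks towards its -x side.
- camera_head: camera on the stand (fixed to it): grey box 50 x 50 x 45 mm, black lens barrel 38 mm across, 25 long. Origin: centre of the lens front, 150 mm above the table and 15 mm from the foot's centre towards -x of the stand. Its z axis is the line of sight, pointing out of the lens, towards the robot's side and 55 degrees upward from level; its y axis is level.
- focus (a point): point in the air on the line of sight, 120 mm out from the lens front (about 0.25 m above the table), where the camera is in focus
- pigment_jar: bystander: small brass-coloured pigment jar with a white cap, 38 mm across, 42 mm high; origin: centre of underside
- brush: bystander: brush lying flat on the table; origin: on its underside
- praline1: bystander: domed praline, 32 mm across, 18 mm high; origin: centre of underside
- praline2: bystander: second praline, like the first
- press_disc: bystander: plain steel disc, 72 mm across, 14 mm high; origin: centre of underside
- palette_knife: bystander: palette knife lying flat on the table; origin: on its underside
Not all that is in view belongs to the job. What is shaped like the low_pot but green or turquoise is not meant.

How it is judged:
On the way:
1. the tallest pot's lid is held by the fingers, lifted clear above its pot (contact force between the fingers and tall_lid above 0.5 N and z of tall_lid in the frame of tall_pot above 0.125 m and contact force between tall_lid and tall_pot below 0.2 N), for 0.1 s.
At the end, for the whole second after the job is handed in: The fingers hold the tallest pot's lid still, clear of camera and pot, inner face to the lens: its centre within 15 mm of the line of sight each way, 100-140 mm from the lens, squared within 12 degrees (rotation about the line free). Pots upright; all else within 30 mm of its start (contact force between the fingers and tall_lid above 0.5 N and height (world z) of tall_lid above 0.18 m and contact force between tall_lid and stand below 0.2 N and contact force between tall_lid and tall_pot below 0.2 N and x of tall_lid_face in the frame of camera_head between -0.015 and 0.015 m and y of tall_lid_face in the frame of camera_head between -0.015 and 0.015 m and z of tall_lid_face in the frame of camera_head between 0.1 and 0.14 m and angle between the z axis of tall_lid and the z axis of camera_head, either way round below 0.21 rad and angle between tall_lid's own z axis and vertical below 1.2 rad and linear speed of tall_lid below 0.02 m/s and angular speed of tall_lid below 0.1 rad/s and angle between each of tall_pot, middle_pot, low_pot's own z axis and vertical below 0.1 rad and distance of each of tall_pot, middle_pot, low_pot, middle_lid, low_lid, pigment_jar, brush, praline1, praline2, press_disc, palette_knife from where it was at the start of the episode below 0.03 m); the arm keeps its last pose, push and grip.
It fails at once if the camera or its stand is bumped (over 3 N) (contact force between stand and anything else above 3 N).
It fails at once if a pot, another lid or a bystander is displaced by more than 30 mm (distance of any of tall_pot, middle_pot, low_pot, middle_lid, low_lid, pigment_jar, brush, praline1, praline2, press_disc, palette_knife from where it was at the start of the episode above 0.03 m).
It also fails if it takes over 48 s, if anything falls off the work surface, if the arm or the gripper's body presses on something with over 40 N, if the wrist force passes 120 N, or if a joint passes its speed limit or range.

## Working session

There is one attempt and no reset: what is moved stays moved. The work goes in short steps, Python scripts to look and compute and a tool call to move; the robot and the scene stay as the last step left them, time stands still between calls to the robot, and variables do not carry over. Pictures are saved under pics/ and viewed, at most 10 in all, crops included, and the job is handed in when it is done.

Besides the shell and the picture viewer there is one more tool, called by a JSON object that holds its "op" and its "data". carry_out: Moves the arm, as the interface text tells. Shifts and turns lie within -1 to 1; 1 stands for 800 mm of shift or 180 degrees of turn. Its arguments: {"type":"object","properties":{"rows":{"type":"array"}},"required":["rows"]}

```bash
mkdir -p pics; ls
cat > h.py <<'E'
import numpy as np, cv2
from bench import telemetry, vision, r
from scipy.spatial.transform import Rotation as R
def att(p):
    a=np.array(p['attitude'],float)
    return a if a.shape==(3,3) else R.from_rotvec(a).as_matrix() if a.size==3 else R.from_quat(a).as_matrix()
def cloud(p):
    z=p['z_map'];K=np.array(p['camera_matrix']);v,u=np.indices(z.shape)
    c=np.stack([(u-K[0,2])/K[0,0]*z,-(v-K[1,2])/K[1,1]*z,-z],-1)
    return c@att(p).T+np.array(p['eye'])
E
python3 - <<'E'
from h import *
print(telemetry.get_obs())
for n in['scene','top']:
    p=vision.get_image(n);cv2.imwrite(f'pics/{n}0.png',p['frame']);print(n,p.keys(),p['eye'],p['attitude'],p['camera_matrix'])
    C=cloud(p);np.save(n+'.npy',C)
    for t in['tall_pot','tall_lid','middle_lid','low_lid','stand','camera_head','tall_lid_bar','focus']:
        for f in('cut_out','mark_of'):
            try:
                for d in getattr(vision,f)(t,p)[:3]:
                    u,v=d['uv'];print(t,f,np.round(d['uv']),round(d['confidence'],2),C[int(v),int(u)].round(3))
            except Exception as e: print(t,f,e)
E
```

```text
pics
{'t': 0.0, 'joint_pos': array([ 1.14651798,  0.59211812,  0.04828551,  1.60986836, -0.03325135,
        0.94266518, -0.03369727]), 'qvel': array([-0.00011132,  0.00051327,  0.00075727,  0.00083916, -0.00056221,
       -0.00087144,  0.00060566]), 'effort': array([-3.70801563e-04, -5.48704290e+01,  1.54678535e+00, -1.98126626e+01,
        9.46958782e-03,  8.85486952e-03, -2.21760722e-06]), 'tcp_pos': array([ 0.23519401, -0.6849012 ,  0.23012405]), 'orientation': array([-3.09652862e+00, -5.17048585e-01,  8.27958870e-04]), 'ft_force': array([-0.24199587, -0.08880397, -0.06054729]), 'torque': array([-0.04504903,  0.00154927, -0.05589495]), 'grasp_force': 0.0, 'width': 0.9957411303760325}
scene dict_keys(['frame', 'z_map', 'camera_matrix', 'eye', 'attitude', 'shot']) [ 1.22896913 -0.65495927  1.15996776] [0.71993993 0.29260396 0.77339069] [[504.90404633   0.         310.87340031]
 [  0.         504.90404633 197.34277037]
 [  0.           0.           1.        ]]
tall_pot cut_out [296. 222.] 0.87 [ 0.537 -0.03   0.075]
tall_pot mark_of [301. 225.] 0.67 [ 0.547 -0.024  0.066]
tall_pot 
[... 1600 characters left out ...]
t_out [397. 220.] 0.85 [ 0.503 -0.189  0.095]
low_lid cut_out [304. 108.] 0.46 [0.766 0.051 0.153]
low_lid mark_of [396. 219.] 0.66 [ 0.503 -0.186  0.097]
stand cut_out [304. 125.] 0.94 [0.77  0.056 0.01 ]
stand mark_of [320. 209.] 0.32 [0.518 0.009 0.148]
camera_head cut_out [305. 112.] 0.89 [0.756 0.048 0.153]
camera_head cut_out [237. 209.] 0.72 [0.519 0.209 0.121]
camera_head cut_out [283. 260.] 0.5 [0.391 0.101 0.018]
camera_head mark_of [303. 120.] 0.97 [0.738 0.055 0.145]
tall_lid_bar cut_out [320. 210.] 0.87 [0.516 0.006 0.147]
tall_lid_bar mark_of [316. 211.] 0.6 [0.514 0.016 0.146]
focus cut_out [306. 110.] 0.76 [0.759 0.048 0.157]
focus mark_of [306. 132.] 0.57 [0.75  0.052 0.008]
```

View pics/top0.png

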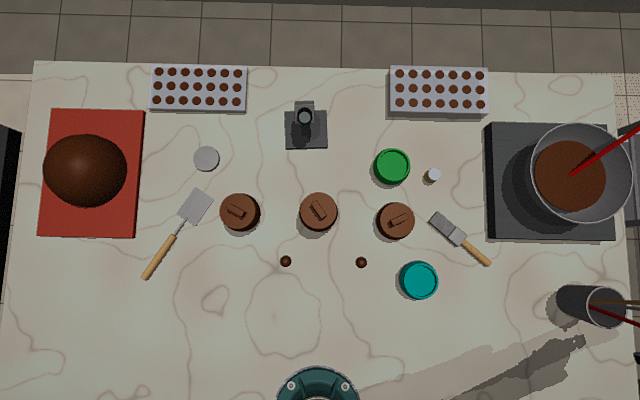

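View pics/scene0.png

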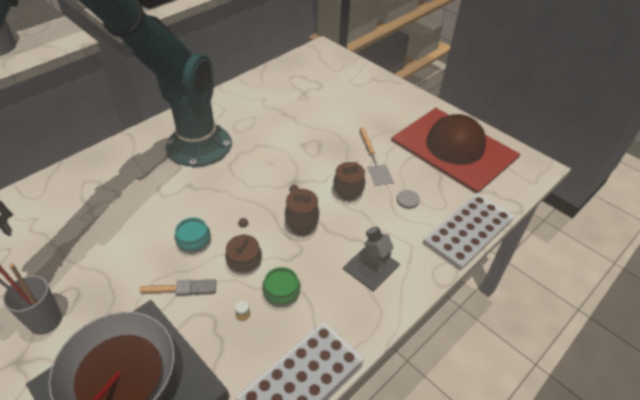

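Run:
```python
from h import *
T=np.load('top.npy').reshape(-1,3);S=np.load('scene.npy').reshape(-1,3)
for n,C in(('top',T),('scene',S)):
    for nm,c in(('tall',(.517,.007)),('mid',(.519,.207)),('low',(.505,-.19))):
        Q=C[(np.hypot(*(C[:,:2]-c).T)<.07)]
        zt=np.percentile(Q[Q[:,2]>.05,2],98)
        b=Q[abs(Q[:,2]-zt)<.006][:,:2]
        (cx,cy),wh,an=cv2.minAreaRect(b.astype(np.float32))
        w=np.linalg.svd(b-b.mean(0),full_matrices=False)[2][0]
        d=Q[abs(Q[:,2]-(zt-.030))<.005][:,:2]
        (dx,dy),dr=cv2.minEnclosingCircle(d.astype(np.float32))
        print(n,nm,'top z',zt.round(3),len(b),'rect',np.round([cx,cy,*wh],3),'yaw',np.degrees(np.arctan2(w[1],w[0])).round(1),'disc',np.round([dx,dy,dr],3))
    Q=C[(C[:,2]<.02)&(C[:,2]>.008)&(abs(C[:,0]-.77)<.1)&(abs(C[:,1]-.05)<.11)]
    print('foot',cv2.minAreaRect(Q[:,:2].astype(np.float32)),len(Q))
    Q=C[(C[:,2]>.07)&(abs(C[:,0]-.77)<.09)&(abs(C[:,1]-.05)<.09)]
    print('head',Q.min(0),Q.max(0))
```

```text
top tall top z 0.148 129 rect [0.519 0.011 0.046 0.016] yaw -143.0 disc [0.52  0.011 0.046]
top mid top z 0.123 123 rect [0.516 0.216 0.047 0.016] yaw 63.4 disc [0.516 0.216 0.046]
top low top z 0.098 117 rect [ 0.503 -0.195  0.016  0.046] yaw -64.1 disc [ 0.504 -0.195  0.046]
foot ((0.7590024471282959, 0.05166361480951309), (0.10968955606222153, 0.1198870986700058), 3.456476926803589) 1228
head [0.7315059  0.02608728 0.10834303] [0.80477913 0.07788852 0.1609296 ]
scene tall top z 0.148 84 rect [0.519 0.006 0.045 0.024] yaw 37.5 disc [0.518 0.009 0.047]
scene mid top z 0.124 64 rect [0.514 0.213 0.048 0.023] yaw -112.7 disc [0.513 0.213 0.048]
scene low top z 0.1 87 rect [ 0.503 -0.198  0.017  0.047] yaw -65.1 disc [ 0.501 -0.198  0.048]
foot ((0.7579230070114136, 0.047397300601005554), (0.11106275767087936, 0.1255880892276764), 2.5532021522521973) 1074
head [0.72762384 0.02219053 0.07943025] [0.80370343 0.07626485 0.16273388]
```

The top view shows the three lidded pots in a row, with the tall one at (318,212). The green and turquoise look-alikes are at (392,166) and (418,280), and the stand is at (305,125), its lens facing the robot. The depth data agree with this: the tall lid is at about (0.519, 0.010) with its bar at yaw 37°, and its top is at z 0.148.

```bash
cat >> h.py <<'E'
def rel(pos,Rt):
    o=telemetry.get_obs();R0=R.from_rotvec(o['orientation'])
    t=R0.inv().apply(np.array(pos)-o['tcp_pos'])/.8; w=(R0.inv()*Rt).as_rotvec()/np.pi
    print('turn',w.round(4),'shift',t.round(4),'| t',round(o['t'],2),'q',o['joint_pos'].round(3),'tcp',o['tcp_pos'].round(4),o['orientation'].round(3),'w',round(o['width'],3),'F',o['ft_force'].round(1),round(o['grasp_force'],1))
    with open('log.txt','a') as f: f.write(' '.join(map(str,[*o['joint_pos'],*o['tcp_pos'],*o['orientation']]))+'\n')
def down(yaw): # tool x at yaw, z down
    return R.from_euler('z',yaw,degrees=True)*R.from_euler('x',180,degrees=True)
LID=np.array([.5195,.010]);YAW=37.2
E
python3 - <<'E'
from h import *
rel([*LID,.215],down(YAW))
# lens: pts with high z at head
for n in('top','scene'):
    C=np.load(n+'.npy');Q=C[(C[...,2]>.1)&(abs(C[...,0]-.77)<.09)&(abs(C[...,1]-.05)<.09)]
    for yaw in(3.0,):
        d=np.array([-np.cos(np.radians(55))*np.cos(np.radians(yaw)),-np.cos(np.radians(55))*np.sin(np.radians(yaw)),np.sin(np.radians(55))])
        s=Q@d; F=Q[s>np.percentile(s,99.5)-.004]
        print(n,len(F),F.mean(0).round(4),F.min(0).round(3),F.max(0).round(3),'plane',s.max(),'pred',(np.array([.7585,.049,.15])-.015*np.array([np.cos(np.radians(yaw)),np.sin(np.radians(yaw)),0]))@d)
E
```

```text
turn [ 0.      0.     -0.1014] shift [ 0.6182 -0.7072  0.0203] | t 1.7 q [ 1.146  0.591  0.048  1.608 -0.033  0.943 -0.034] tcp [ 0.2355 -0.6857  0.2313] [ 3.099  0.517 -0.   ] w 1.0 F [-0.1 -0.3  0.7] 0.0
top 139 [0.7453 0.0506 0.15  ] [0.732 0.033 0.139] [0.76  0.068 0.161] plane -0.30259476754101544 pred -0.3044559571815522
scene 73 [0.7431 0.0469 0.1508] [0.728 0.028 0.139] [0.759 0.065 0.163] plane -0.3005070019401518 pred -0.3044559571815522
```

{"op": "carry_out", "data": {"rows": [[0,0,-0.1,0.618,-0.707,0.02,1],[0,0,-0.1,0.618,-0.707,0.02,1],[0,0,-0.1,0.618,-0.707,0.02,1],[0,0,-0.1,0.618,-0.707,0.02,1],[0,0,-0.1,0.618,-0.707,0.02,1],[0,0,-0.1,0.618,-0.707,0.02,1],[0,0,-0.1,0.618,-0.707,0.02,1],[0,0,-0.1,0.618,-0.707,0.02,1],[0,0,-0.1,0.618,-0.707,0.02,1],[0,0,-0.1,0.618,-0.707,0.02,1],[0,0,-0.1,0.618,-0.707,0.02,1],[0,0,-0.1,0.618,-0.707,0.02,1]]}}

```text
t: 2.7
tcp_pos: [0.425, -0.2212, 0.221]
orientation: [2.979, 0.995, 0.001]
ft_force: [1.0, -0.6, -0.8]
width: 1.002
grasp_force: 0.0
```

```bash
python3 -c "
from h import *
rel([*LID,.215],down(YAW))"
```

```text
turn [ 0.0003 -0.0001 -0.0015] shift [ 0.2681 -0.16    0.0075] | t 2.7 q [ 0.485  0.302 -0.124  2.156  0.058  0.685 -0.604] tcp [ 0.425  -0.2212  0.221 ] [2.979e+00 9.950e-01 1.000e-03] w 1.002 F [ 1.  -0.6 -0.8] 0.0
```

{"op": "carry_out", "data": {"rows": [[0,0,0,0.268,-0.16,0.0075,1],[0,0,0,0.268,-0.16,0.0075,1],[0,0,0,0.268,-0.16,0.0075,1],[0,0,0,0.268,-0.16,0.0075,1],[0,0,0,0.268,-0.16,0.0075,1],[0,0,0,0.268,-0.16,0.0075,1],[0,0,0,0.268,-0.16,0.0075,1],[0,0,0,0.268,-0.16,0.0075,1],[0,0,0,0.268,-0.16,0.0075,1]]}}

```text
t: 3.45
tcp_pos: [0.5185, 0.008, 0.2146]
orientation: [2.979, 0.996, -0.001]
ft_force: [-0.8, -0.2, -1.0]
width: 1.0
grasp_force: 0.0
```

```bash
python3 -c "
from h import *
rel([*LID,.123],down(YAW))
p=vision.get_image('scene');cv2.imwrite('pics/s1.png',cv2.resize(p['frame'][100:300,200:450],(750,600)))"
```

```text
turn [ 0.0001  0.0003 -0.0012] shift [ 0.0026 -0.0013  0.1145] | t 3.45 q [ 0.038  0.362 -0.18   2.08   0.099  0.708 -1.131] tcp [0.5185 0.008  0.2146] [ 2.979e+00  9.960e-01 -1.000e-03] w 1.0 F [-0.8 -0.2 -1. ] 0.0
```

View pics/s1.png

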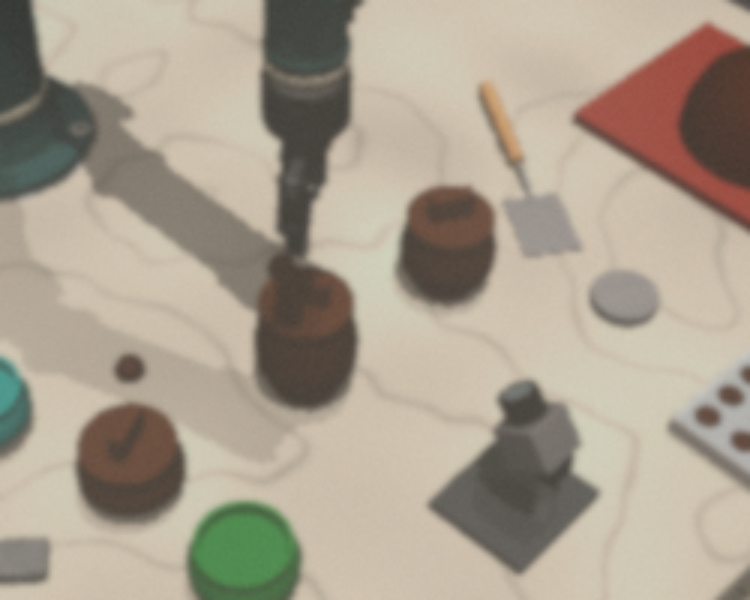

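The fingers stand above the tall pot, around (295,245) in the crop, on line with the bar. I'll go down and close.

{"op": "carry_out", "data": {"rows": [[0,0,-0.001,0.0026,-0.0013,0.04,1],[0,0,-0.001,0.0026,-0.0013,0.075,1],[0,0,-0.001,0.0026,-0.0013,0.1,1],[0,0,-0.001,0.0026,-0.0013,0.1145,1],[0,0,-0.001,0.0026,-0.0013,0.1145,1],[0,0,-0.001,0.0026,-0.0013,0.1145,1]]}}

```text
t: 4.0
tcp_pos: [0.519, 0.0084, 0.1228]
orientation: [2.979, 0.996, -0.003]
ft_force: [0.8, 0.6, 0.3]
width: 1.004
grasp_force: 0.0
```

{"op": "carry_out", "data": {"rows": [[0,0,0,0,0,0,0.5],[0,0,0,0,0,0,0.3],[0,0,0,0,0,0,0.2],[0,0,0,0,0,0,0.1],[0,0,0,0,0,0,0],[0,0,0,0,0,0,0],[0,0,0,0,0,0,0],[0,0,0,0,0,0,0],[0,0,0,0,0,0,0]]}}

```text
t: 4.75
tcp_pos: [0.5204, 0.0105, 0.1236]
orientation: [2.978, 1.0, 0.002]
ft_force: [-0.3, -0.5, 6.2]
width: 0.174
grasp_force: 59.2
```

```bash
python3 -c "
from h import *
rel([*LID,.20],down(YAW))"
```

```text
turn [ 0.0002 -0.0003 -0.0003] shift [-0.0012 -0.0001 -0.0954] | t 4.75 q [ 0.005  0.503 -0.149  2.145  0.15   0.502 -1.18 ] tcp [0.5204 0.0105 0.1236] [2.978e+00 1.000e+00 2.000e-03] w 0.174 F [-0.3 -0.5  6.2] 59.2
```

{"op": "carry_out", "data": {"rows": [[0,0,0,0,0,-0.015,0],[0,0,0,0,0,-0.04,0],[0,0,0,0,0,-0.075,0],[0,0,0,0,0,-0.11,0],[0,0,0,0,0,-0.15,0],[0,0,0,0,0,-0.18,0],[0,0,0,0,0,-0.2,0],[0,0,0,0,0,-0.2,0],[0,0,0,0,0,-0.2,0]]}}

```text
t: 5.5
tcp_pos: [0.5197, 0.0104, 0.2832]
orientation: [2.978, 1.0, 0.001]
ft_force: [-0.0, 0.0, -1.3]
width: 0.176
grasp_force: 58.6
```

```bash
cat >> h.py <<'E'
LENS=np.array([.744,.049,.150]);SY=3.0
a=np.radians(55);b=np.radians(SY)
CZ=np.array([-np.cos(a)*np.cos(b),-np.cos(a)*np.sin(b),np.sin(a)])
FOC=LENS+.12*CZ
D0=down(YAW)
TILT=R.align_vectors([-CZ],[[0,0,-1]])[0] if 0 else R.from_rotvec(np.cross([0,0,-1],-CZ)/np.linalg.norm(np.cross([0,0,-1],-CZ))*np.radians(35))
RG=TILT*D0
E
python3 -c "
from h import *
print(FOC,RG.apply([0,0,1]),CZ)
rel(FOC+.0206*CZ,RG)
p=vision.get_image('scene');cv2.imwrite('pics/s2.png',cv2.resize(p['frame'][80:280,200:450],(750,600)))"
```

```text
[0.67526516 0.04539776 0.24829825] [ 0.57279037  0.03001867 -0.81915204] [-0.57279037 -0.03001867  0.81915204]
turn [-0.109   0.1606 -0.0003] shift [0.1692 0.0742 0.0227] | t 5.5 q [ 0.052  0.276 -0.197  2.007  0.07   0.864 -1.106] tcp [0.5197 0.0104 0.2832] [2.978e+00 1.000e+00 1.000e-03] w 0.176 F [-0.   0.  -1.3] 58.6
```

View pics/s2.png

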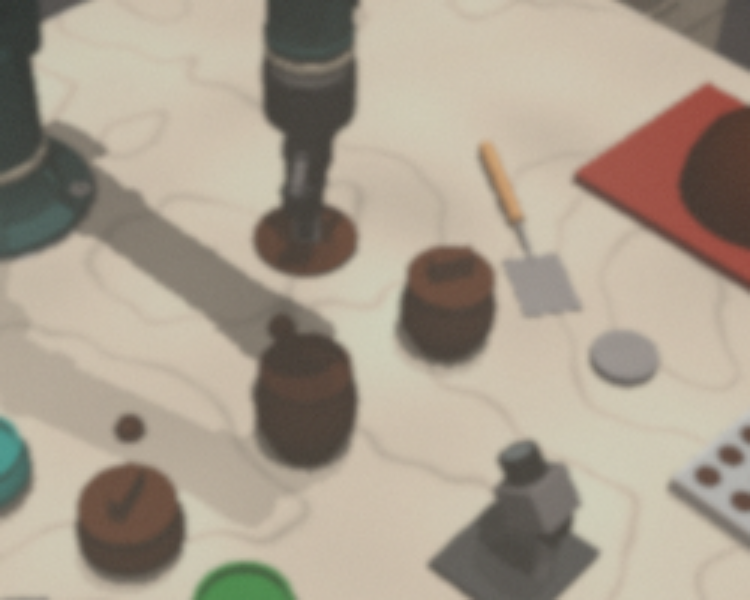

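The lid hangs level in the fingers at (305,240) in the crop, and the pot stands undisturbed below it. Next I'll carry the lid to the focus point while tilting it.

{"op": "carry_out", "data": {"rows": [[-0.011,0.016,0,0.017,0.0074,0.002,0],[-0.022,0.032,0,0.034,0.0148,0.0045,0],[-0.033,0.048,0,0.051,0.022,0.007,0],[-0.044,0.064,0,0.068,0.03,0.009,0],[-0.055,0.08,0,0.085,0.037,0.0115,0],[-0.066,0.096,0,0.102,0.0445,0.0135,0],[-0.077,0.112,0,0.118,0.052,0.016,0],[-0.088,0.128,0,0.135,0.0595,0.018,0],[-0.098,0.144,0,0.152,0.067,0.0205,0],[-0.109,0.1606,0,0.169,0.074,0.0227,0],[-0.109,0.1606,0,0.169,0.074,0.0227,0],[-0.109,0.1606,0,0.169,0.074,0.0227,0]]}}

```text
t: 6.55
tcp_pos: [0.6615, 0.0452, 0.2614]
orientation: [2.706, 0.911, 0.857]
ft_force: [2.8, 4.1, 0.9]
width: 0.177
grasp_force: 58.7
```

```bash
python3 -c "
from h import *
rel(FOC+.0206*CZ,RG)"
```

```text
turn [-0.0012  0.0019  0.0001] shift [ 0.0035  0.0031 -0.0025] | t 6.55 q [-0.183  0.332  0.02   2.157  0.845  0.078 -1.912] tcp [0.6615 0.0452 0.2614] [2.706 0.911 0.857] w 0.177 F [2.8 4.1 0.9] 58.7
```

```bash
cat >> h.py <<'E'
def goal(deg):
    ax=np.cross([0,0,-1],-CZ);ax/=np.linalg.norm(ax)
    Rg=R.from_rotvec(ax*np.radians(deg))*D0
    return FOC-.0206*Rg.apply([0,0,1]),Rg
E
python3 -c "
from h import *
rel(*goal(30.5))"
```

```text
turn [ 0.0129 -0.0188  0.0001] shift [ 0.0052  0.0043 -0.0025] | t 6.55 q [-0.183  0.332  0.02   2.157  0.845  0.078 -1.912] tcp [0.6615 0.0452 0.2614] [2.706 0.911 0.857] w 0.177 F [2.8 4.1 0.9] 58.7
```

{"op": "carry_out", "data": {"rows": [[0.006,-0.009,0,0.0026,0.002,-0.0012,0],[0.013,-0.019,0,0.005,0.004,-0.0025,0],[0.013,-0.019,0,0.005,0.004,-0.0025,0],[0.013,-0.019,0,0.005,0.004,-0.0025,0],[0.013,-0.019,0,0.005,0.004,-0.0025,0],[0.013,-0.019,0,0.005,0.004,-0.0025,0]]}}

```text
t: 7.05
tcp_pos: [0.6652, 0.0438, 0.268]
orientation: [2.749, 0.923, 0.765]
ft_force: [0.1, -0.5, -1.0]
width: 0.172
grasp_force: 58.7
```

Run:
```python
from h import *
rel(*goal(30.5))
for n in('top','scene'):
    p=vision.get_image(n);cv2.imwrite(f'pics/{n}3.png',p['frame']);C=cloud(p);q=p['frame'].astype(int)
    Q=C.reshape(-1,3)
    # disc top plane: points near expected lid
    P,Rg=goal(30.5);L=Rg.inv().apply(Q-FOC) # tool axes, origin at face centre
    m=(np.hypot(L[:,0],L[:,1])<.055)&(L[:,2]<-.008)&(L[:,2]>-.024)
    X=Q[m]
    c=X.mean(0);nrm=np.linalg.svd(X-c,full_matrices=False)[2][2];nrm*=np.sign(nrm[2])
    res=(X-c)@nrm;X=X[abs(res)<.003];c=X.mean(0);nrm=np.linalg.svd(X-c,full_matrices=False)[2][2];nrm*=np.sign(nrm[2])
    B=Rg.inv().apply(X-FOC);(cx,cy),rad=cv2.minEnclosingCircle(B[:,:2].astype(np.float32))
    cc=FOC+Rg.apply([cx,cy,np.median(B[:,2])])
    face=cc-.015*nrm
    # camera frame
    v=face-LENS;z=v@CZ;lat=v-z*CZ
    yv=np.array([np.sin(np.radians(SY)),-np.cos(np.radians(SY)),0])
    print(n,len(X),'n',nrm.round(3),'angle',np.degrees(np.arccos(nrm@CZ)).round(1),'rad',round(rad,4),'face',face.round(4),'z',z.round(4),'lat y',(lat@yv).round(4),'lat x',(lat@np.cross(yv,CZ)).round(4))
```

```text
turn [ 0.0008 -0.0004 -0.0004] shift [-0.0005 -0.002   0.0019] | t 7.05 q [ 0.071  0.343 -0.291  2.087  0.713  0.248 -1.754] tcp [0.6652 0.0438 0.268 ] [2.749 0.923 0.765] w 0.172 F [ 0.1 -0.5 -1. ] 58.7
top 473 n [-0.515 -0.026  0.857] angle 3.9 rad 0.0458 face [0.6762 0.0439 0.2479] z 0.1192 lat y 0.0015 lat x -0.0005
scene 335 n [-0.489 -0.042  0.871] angle 5.7 rad 0.0472 face [0.675  0.04   0.2499] z 0.1217 lat y 0.0054 lat x -0.0005
```

View pics/scene3.png

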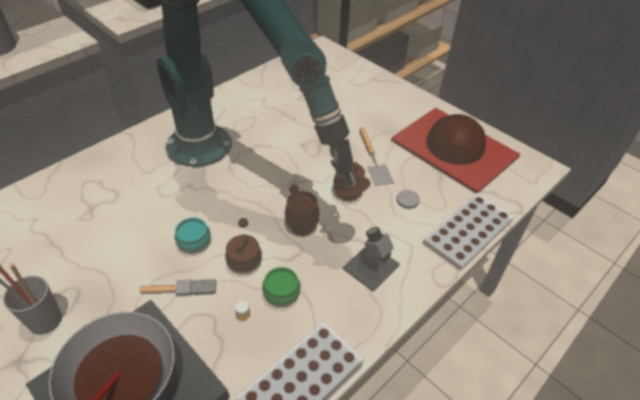

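The lid is held at (350,180) above the lens at (375,235). It is 4–6° off square, 2–4 mm off the line of sight and about 120 mm from the lens, all well inside tolerance. I'll let it settle, then hand in.

{"op": "carry_out", "data": {"rows": [[0,0,0,0,0,0,0],[0,0,0,0,0,0,0],[0,0,0,0,0,0,0],[0,0,0,0,0,0,0],[0,0,0,0,0,0,0],[0,0,0,0,0,0,0]]}}

```text
t: 7.65
tcp_pos: [0.6664, 0.0446, 0.2696]
orientation: [2.748, 0.923, 0.769]
ft_force: [-0.7, -0.6, -1.7]
width: 0.176
grasp_force: 58.7
```

```bash
python3 -c "
from h import *
rel(*goal(30.5)); print(abs(telemetry.get_obs()['qvel']).max())
print(r.close_job())"
```

```text
turn [ 0.0009 -0.0013 -0.0003] shift [-0.0031 -0.0026  0.0028] | t 7.65 q [ 0.073  0.343 -0.294  2.084  0.712  0.249 -1.753] tcp [0.6664 0.0446 0.2696] [2.748 0.923 0.769] w 0.176 F [-0.7 -0.6 -1.7] 58.7
0.003290292583551878
the job is handed in; nothing more can be done
None
```

I handed the job in with the tall pot's lid held still in front of the inspection camera, by my measurements about 120 mm from the lens, 2–5 mm off the line of sight and 4–6° off square; the hand-in gave no verdict, and one joint (j6) read 0.078 against its 0.08 lower limit on the way, so I backed it off to 0.25.

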